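Open the push-and-turn cap of the solvent can

ROBOT

A 7-joint arm with a two-finger parallel gripper is mounted at the origin on the work surface; the furniture and walls round the work are solid. World frame = base frame: x ahead of the robot, y to its left, z up, the work surface at z = 0. Lengths are in mm, angles in degrees, forces in N, time in s.
With the tool pointing down it reaches from about 400 to 850 mm from the base axis. Payload 10.4 kg.
Tool frame: the origin (TCP) lies at the very end of the fingers, on their centre line; the grasp point (between the pads) lies 19 mm behind it; x points along the fingers, z is the direction in which the jaws open and shut, and the axes are right-handed (so a half turn about x gives the same grasp; the last joint's range is limited). The gripper opens to 85 mm and grips with 20 to 120 N. Pads are 22 mm wide; open, the fingers measure 114 mm over their backs; the gripper's body (76 mm by 85 mm) begins 54 mm behind the grasp point. The pads swing forward as they close: fully open they stand 13 mm farther back than shut.
Start: joints at [68.09, 19.034, -3.707, 83.658, 1.238, 77.344, -5.071], TCP at [220.077, -584.994, 231.338] pointing down, gripper open.
Joint ranges: [-148.97, 148.97], [-28.65, 121.19], [-84.17, 76.75], [9.2, 138.47], [-72.65, 252.65], [3.7, 117.97], [-149.18, 149.18]. Speed limits (degrees/s): [127.2, 127.2, 159.86, 159.86, 180, 180, 180].

INTERFACE

Orientations are given as a 3x3 rotation matrix whose columns are the frame's x, y, z axes.
In Python, from workcell import bot, get_image, camera_info, workorder gives the robot as it stands.
- The arm moves only by the tool step_arm, never from a script. Its argument "deltas" is a list of rows, each a list of 3 entries, a list of its own where there are three numbers: the shift along the world's x, y, z in m, then the turn, a rotation vector about the world's x, y, z in degrees, then the finger opening in m, from 0 to 0.0854. A call has 1 to 5 rows; each row is the pose to reach, as a shift and turn from the pose measured when the call began; what a row does not reach only later rows make up. A row lasts 1/8 s, in which the tool goes at most 62.5 mm and 10.7 degrees, less where a joint would pass 70% of its speed; a pose out of reach is approached as far as the arm can. A call with a gripper value outside its range is refused whole. The fingers move at their own pace and stop on an object; the grip force is fixed at half the most. Time passes only in rows, so rows that repeat a pose let the fingers close. It gives the time, the measured TCP pose, the force and the opening at its end, in the units of the state.
- bot.get_state(): the state, without advancing time (a new reading comes with each control period).
- get_image(name): name is "scene" or "top" or "wrist"; returns the picture (420x560x3 uint8, red, green, blue); there is no depth.
- camera_info(name): a dict with "fx", "fy", "cx", "cy" (pixels), "k1" (the pictures are not rectified: a ray, as slopes to the right and down, at radius r is drawn at 1 + k1 r^2 times it, then the intrinsics apply), "rvec" (rotation vector, rad) and "tvec" (3), from world to camera coordinates, as OpenCV has them; the wrist camera has in their place "hand_eye" (4x4, takes a point from camera to tool coordinates, whose origin is the TCP and whose axes are the tool frame's). Camera axes: x right, y down, z forward; pixel columns grow to the right and rows downward; lengths in mm; the calibration is good to about 2 mm. A picture is of the moment at which its call begins: read the wrist's pose just before it. camera_info takes no time and is no camera call.
- workorder.close_job(): hands the job in, once; it reports no verdict.
The state is a dict: "time": time; "qpos": joint angles; "joint_velocities": joint speeds; "joint_torque": joint torques, N m; "position": TCP position; "tcp_rot": TCP orientation; "ft_force": force on the tool from outside, world axes, zero at the start; "moment": the same for the moment, N m; "finger_gap": finger opening in mm.
Only numpy, scipy, OpenCV 4.12 (cv2) and the standard library are available. Lean on these libraries where they do the work, as an engineer would, in place of code of your own. Each camera call takes 0.05 s, during which the arm holds its last target.

TASK

Open the rectangular solvent can that stands in the plywood caddy: its child-resistant cap must be pushed down firmly and, while it is held down, turned anticlockwise (seen from above) until it comes up against its stop, where it is free. Lift the cap off and set it down, wing up, in the round shallow metal dish, so that it does not drip on the bench; let go only when it stands there. Do not force the cap at the catch or at the stop (press and twist together must never load it with more than about 50 N), and leave the tins where they are.

Things in the scene. Friction and masses are not known exactly. Their poses are not given: they have to be found in the camera images.
- caddy: Plywood caddy fixed to the bench, 118 x 92 mm (x, y), 30 mm high, open on top; origin at the centre of its underside. In it, on a foam pad, stands the solvent can.
- can: Aluminium can 94 x 70 mm (x, y), 95 mm high, origin at the centre of its underside, 20 mm above the bench. It cannot turn or tip in the caddy but sinks on the foam pad when pressed, by 5 to 12 mm under a firm press; how much is not known beforehand (it depends on how full the can is), so judge the press by force, not by height.
- neck (a point): Centre of the top rim of the can's round neck (48 mm across, 24 mm high), 139 mm above the bench unloaded; sinks with the can. z up, x along the can's long side. A sprung sealing disc in the mouth pushes the cap up: 8 N when closed, 13 N with the cap 3.5 mm lower, 16 N at its hard stop 5.5 mm down. Round the neck, under the cap, are three bayonet catches, at radius 26 mm.
- cap: Loose grey cap, 60 g; origin at the centre of its lower edge, when closed 12 mm below the neck rim. Skirt 65 mm across, 22.5 mm high, flat top with a wing. It turns only while at least 3.5 mm below closed height relative to the neck (press 17 to 25 N). The stop is 0.77 to 1.43 rad anticlockwise, each time elsewhere and unseen: feel for its moment; free turning takes under 0.3 N m, keep below 0.7.
- cap_wing (a point): Centre of the cap's wing: 44 mm long (x), 14 mm thick (y), 24 mm high; 12 mm above the cap's flat top, 34.5 mm above its lower edge, 22.5 mm above the neck rim while closed, x then along neck x (within 0.1 rad). The cap is free only in the last 0.09 rad before the stop: eased there, it springs 3.5 mm above closed height and lifts straight off; eased earlier, it stays caught.
- dish: Loose round shallow steel dish, 112 mm across the rim, 14 mm high, 0.35 kg, flat inner floor 94 mm across; origin at the centre of its underside.
- dish_floor (a point): Centre of the dish's inner floor, 4 mm above its underside. With the cap set down in the dish, the wing's centre is 34.5 mm above this point.
- tin_plum: Bystander: small tin of plum wax, 58 mm across, 50 mm high; origin at the centre of its underside.
- tin_oxide: Bystander: small tin of oxide-red wax, 59 mm across, 45 mm high; origin at the centre of its underside.
- hp_tin_lime: Bystander: small tin with lime wax, 52 mm across, 40 mm high; origin at the centre of its underside.

How it is judged (in metres and radians):
On the way, in this order (a step that is already met when the one before it is completed fails the run):
1. the cap, held down against its spring, is turned past the catch (z of cap_wing in the frame of neck below 0.0198 m and angle between the x axis of cap_wing and the x axis of neck, either way round above 0.4 rad), for 0.05 s.
2. the cap is lifted clear of the neck (z of cap_wing in the frame of neck above 0.045 m), for 0.1 s.
3. the cap stands in the dish while the fingers still hold it (contact force between cap and dish above 0.1 N and contact force between the fingers and cap above 0.3 N and angle between cap_wing's own z axis and vertical below 0.2 rad and z of cap_wing in the frame of dish_floor below 0.04 m and horizontal distance between cap_wing and dish_floor below 0.02 m), for 0.05 s.
At the end, for the whole second after the job is handed in: The cap stands wing up and level (within 0.12 rad) on the inner floor of the dish, within 20 mm of its centre, let go and at rest; the dish stands flat on the bench (horizontal distance between cap_wing and dish_floor below 0.02 m and z of cap_wing in the frame of dish_floor between 0.03 and 0.039 m and angle between cap_wing's own z axis and vertical below 0.12 rad and angle between dish's own z axis and vertical below 0.1 rad and height (world z) of dish below 0.01 m and linear speed of cap below 0.02 m/s and contact force between the fingers and cap below 0.05 N); the robot touches nothing.
It fails at once if the cap is forced: more than 50 N between cap and can (contact force between cap and can above 50 N).
It fails at once if a bystanding tin is shifted by more than 30 mm (distance of any of tin_plum, tin_oxide, hp_tin_lime from where it was at the start of the episode above 0.03 m).
It also fails if it takes over 72 s, if anything falls off the work surface, if the arm or the gripper's body presses on something with over 40 N, if the wrist force passes 120 N, or if a joint passes its speed limit or range.

## Working session

There is one attempt and no reset: what is moved stays moved. The work goes in short steps, Python scripts to look and compute and a tool call to move; the robot and the scene stay as the last step left them, time stands still between calls to the robot, and variables do not carry over. Pictures are saved under pics/ and viewed, and the job is handed in when it is done.

Besides the shell and the picture viewer there is one more tool, called by a JSON object that holds its "method" and its "body", one argument or row to a line. step_arm: Moves the arm, as the interface text tells. Its arguments: {"type":"object","properties":{"deltas":{"type":"array","items":{"type":"array"}}},"required":["deltas"]}

```bash
ls; mkdir -p pics
python3 - <<'E'
from workcell import bot,get_image,camera_info
import cv2
s=bot.get_state();print(s)
for n in("scene","top","wrist"):
    print(n,camera_info(n))
    cv2.imwrite(f"pics/{n}0.png",cv2.cvtColor(get_image(n),cv2.COLOR_RGB2BGR))
E
```

```text
pics
{'time': 0.0, 'qpos': array([68.09039735, 19.07125858, -3.70739448, 83.70794964,  1.23816087,
       77.34296017, -5.07002425]), 'joint_velocities': array([-0.01580309,  0.06410008,  0.0311841 ,  0.12882366,  0.00600618,
       -0.04608821, -0.00827235]), 'joint_torque': array([-1.26644609e-03, -6.25442433e+01,  4.81029530e-02, -3.91606879e+01,
        1.60632259e-02,  9.82823898e-03,  2.81395285e-05]), 'position': array([ 219.90896784, -584.61879239,  230.50755278]), 'tcp_rot': array([[-5.75989798e-04,  9.35954572e-01,  3.52120302e-01],
       [ 1.31572955e-03,  3.52120765e-01, -9.35953650e-01],
       [-9.99998969e-01, -7.58046666e-05, -1.43428106e-03]]), 'ft_force': array([0.05105746, 0.15908426, 0.50351331]), 'moment': array([-0.00217074,  0.02716807,  0.06022982]), 'finger_gap': 85.20493051460899}
scene {'fx': 439.17754328636295, 'fy': 439.17754328636295, 'cx': 282.90250470685623, 'cy': 207.79861688778288, 'k1': -0.0036077257843145564, 'rvec': array([ 1.98163736, -0.71624956,  0.44481068]), 'tvec': array([-506.74535708,  124.84824263,  905.07468812])}
top {'fx': 404.5649592915213, 'fy': 404.5649592915213, 'cx': 272.49197617462715, 'cy': 208.59859553929164, 'k1': -0.12355200932316891, 'rvec': array([ 2.15349365, -2.14112882,  0.1059789 ]), 'tvec': array([-293.49636143,  411.17404927,  939.33070591])}
wrist {'fx': 350.13431946759584, 'fy': 350.13431946759584, 'cx': 279.1606696902583, 'cy': 208.62694136246984, 'k1': 0.028967754985036384, 'hand_eye': array([[ 1.75546136e-04, -2.95066574e-01,  9.55476680e-01,
        -1.43348789e+02],
       [-1.38154338e-03, -9.55475855e-01, -2.95066065e-01,
         7.42147642e+01],
       [ 9.99999030e-01, -1.26823478e-03, -5.75377366e-04,
         1.45255262e-02],
       [ 0.00000000e+00,  0.00000000e+00,  0.00000000e+00,
         1.00000000e+00]])}
```

View pics/scene0.png

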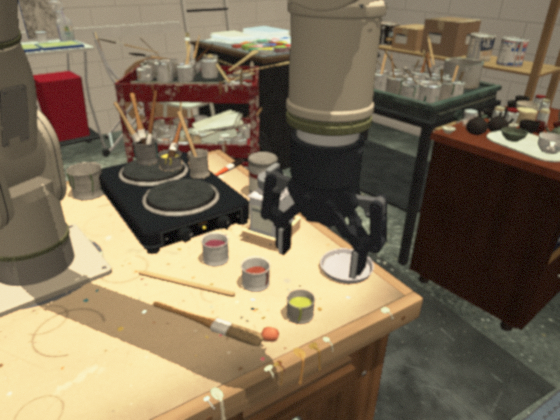

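View pics/top0.png

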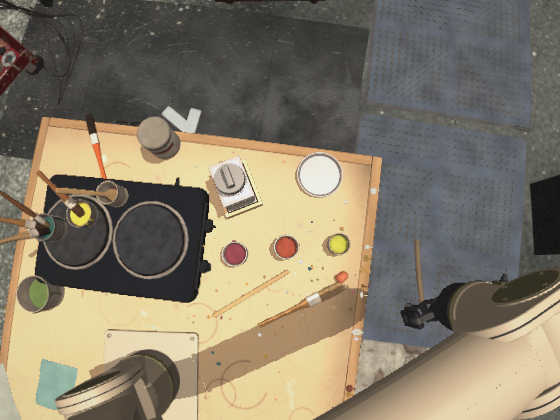

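View pics/wrist0.png

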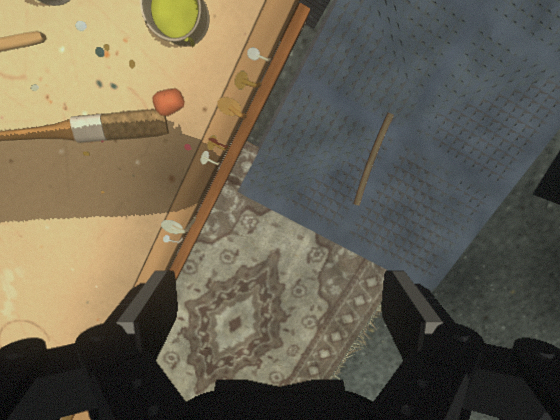

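The top view shows the can with its winged cap at about (229,179), the dish at (319,175), and the tins at (234,254), (286,247) and (338,244). The arm is off to the right. Next I'll write the helpers and measure from this view.

```bash
cat > h.py <<'E'
from workcell import bot,get_image,camera_info
import cv2,numpy as np
from scipy.spatial.transform import Rotation as R
def cam(n,s=None):
    c=camera_info(n); K=(c['fx'],c['fy'],c['cx'],c['cy'],c['k1'])
    if n=='wrist':
        s=s or bot.get_state(); H=np.array(c['hand_eye'])
        Rw=s['tcp_rot']@H[:3,:3]; t=s['tcp_rot']@H[:3,3]+s['position']
        return K,Rw,t          # cam->world
    Rm=R.from_rotvec(c['rvec']).as_matrix()
    return K,Rm.T,-Rm.T@np.array(c['tvec'])
def rays(C,uv):
    K,Rw,t=C; uv=np.atleast_2d(np.float64(uv))
    A=np.array([[K[0],0,K[2]],[0,K[1],K[3]],[0,0,1.]])
    p=cv2.undistortPoints(uv[:,None],A,np.array([K[4],0,0,0.]))[:,0]
    return np.c_[p,np.ones(len(p))]@Rw.T
def onz(C,uv,z):
    d=rays(C,uv); return C[2]+d*((z-C[2][2])/d[:,2])[:,None]
def proj(C,P):
    K,Rw,t=C; q=(np.atleast_2d(P)-t)@Rw; x=q[:,:2]/q[:,2:]
    x=x*(1+K[4]*(x**2).sum(1))[:,None]; return x*[K[0],K[1]]+[K[2],K[3]]
def save(im,name,box=None,f=1):
    if box: im=im[box[1]:box[3],box[0]:box[2]]
    im=cv2.resize(im,None,fx=f,fy=f,interpolation=cv2.INTER_CUBIC)
    cv2.imwrite('pics/'+name,cv2.cvtColor(im,cv2.COLOR_RGB2BGR))
E
python3 - <<'E'
from h import *
C=cam('top'); print(C[2])
for n,uv,z in [('dish',(319,175),14),('captop',(229,179),150),('wing',(229,179),173),('plum',(234,254),50),('ox',(286,247),45),('lime',(338,244),40)]:
    print(n,onz(C,uv,z).round())
im=cv2.cvtColor(cv2.imread('pics/top0.png'),cv2.COLOR_BGR2RGB)
save(im,'t0z.png',(190,140,350,260),5)
E
```

```text
[ 295.85911369 -314.02479915  975.39848185]
dish [[ 496. -403.   14.]]
captop [[ 459. -203.  150.]]
wing [[ 454. -206.  173.]]
plum [[ 304. -205.   50.]]
ox [[ 321. -323.   45.]]
lime [[ 329. -443.   40.]]
```

View pics/t0z.png

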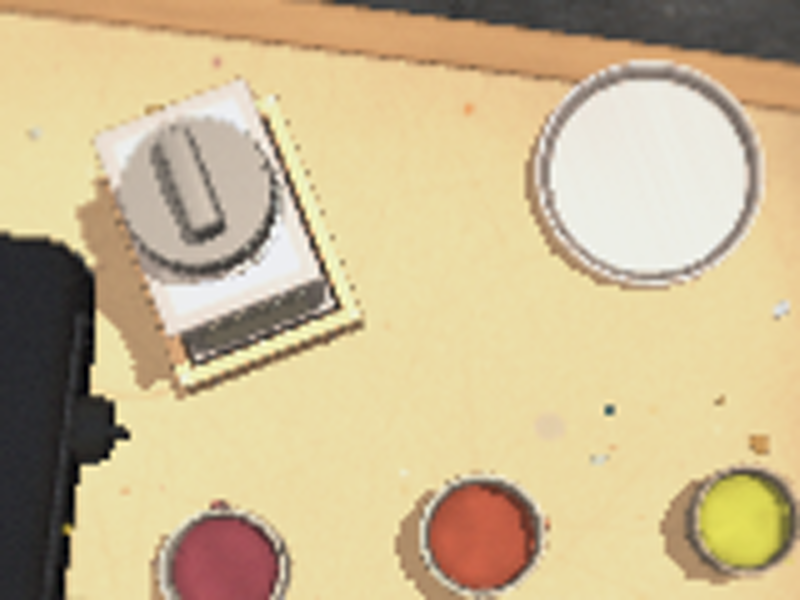

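Run:
```python
from h import *
C=cam('top')
z=lambda p:(np.array(p)+.5)/5-.5+[190,140]
a,b=onz(C,[z((175,127)),z((208,232))],173.5)
print(a,b,(a+b)/2,np.degrees(np.arctan2(*(a-b)[1::-1])),np.linalg.norm(a-b))
print('dish',onz(C,z((648,173)),14))
```

```text
[ 483.27528246 -196.56305253  173.5       ] [ 439.85989159 -211.02296051  173.5       ] [ 461.56758702 -203.79300652  173.5       ] 18.420826656732068 45.7600819882981
dish [[ 498.15871094 -403.39044643   14.        ]]
```

{"method": "step_arm", "body": {
  "deltas": [
    [[0.03, 0.05, 0.06], [0, 0, 0], 0.0854],
    [[0.06, 0.1, 0.07], [0, 0, 0], 0.0854],
    [[0.09, 0.15, 0.07], [0, 0, 0], 0.0854],
    [[0.12, 0.2, 0.07], [0, 0, 0], 0.0854],
    [[0.15, 0.25, 0.07], [0, 0, 0], 0.0854]
  ]
}}

```text
time: 0.78
position: [370.0, -333.9, 300.8]
tcp_rot: [[-0.0, 0.936, 0.352], [0.001, 0.352, -0.936], [-1.0, -0.0, -0.001]]
ft_force: [1.9, 0.1, -0.0]
finger_gap: 85.5
```

{"method": "step_arm", "body": {
  "deltas": [
    [[0.03, 0.05, 0.0], [0, 0, -1], 0.0854],
    [[0.06, 0.1, 0.0], [0, 0, -2], 0.0854],
    [[0.075, 0.125, 0.0], [0, 0, -2], 0.0854],
    [[0.075, 0.125, 0.0], [0, 0, -2], 0.0854]
  ]
}}

```text
time: 1.27
position: [445.9, -206.6, 300.7]
tcp_rot: [[-0.0, 0.946, 0.324], [0.001, 0.324, -0.946], [-1.0, 0.0, -0.001]]
ft_force: [-0.5, -0.9, -0.3]
finger_gap: 85.1
```

Run:
```python
from h import *
import pickle
s=bot.get_state();im=get_image('wrist');save(im,'w1.png');pickle.dump((s,im),open('w1.pkl','wb'))
sc=get_image('scene');save(sc,'s1.png')
print(s['position'],s['qpos'],s['ft_force'],s['moment'])
C=cam('wrist',s);print(proj(C,[[461.5,-204,173.5],[498,-403,14]]))
```

```text
[ 445.94392518 -206.57855102  300.70156842] [ 42.95169606   1.68193734 -23.71862115  95.78939128   0.63272958
  82.70329685 -51.96338102] [-0.49481193 -0.85073848 -0.30160085] [-0.01538252  0.0767526  -0.02567133]
[[282.71240608 178.43959251]
 [443.08543136 174.32303927]]
```

View pics/w1.png

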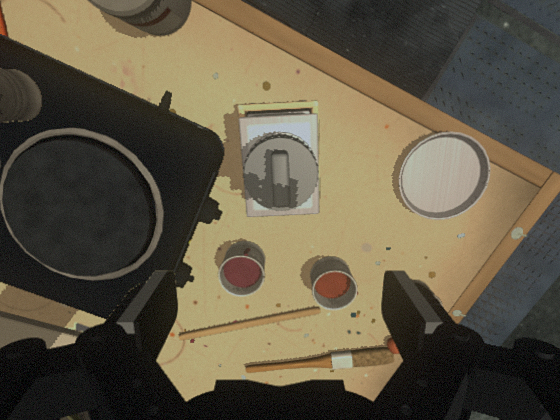

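View pics/s1.png

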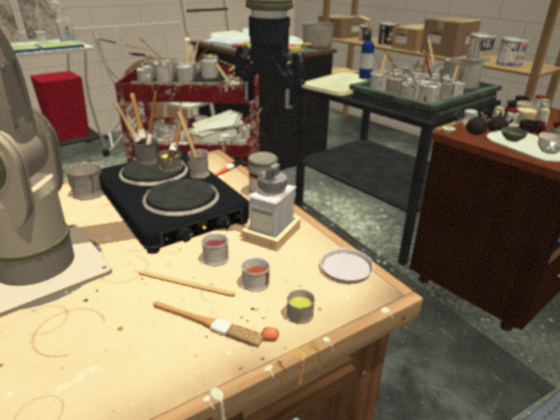

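Run:
```python
from h import *
import pickle
s,im=pickle.load(open('w1.pkl','rb'));save(im,'w1z.png',(230,90,330,220),4.6)
save(im,'w1d.png',(380,110,510,230),5)
```

```text
(no output)
```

View pics/w1z.png

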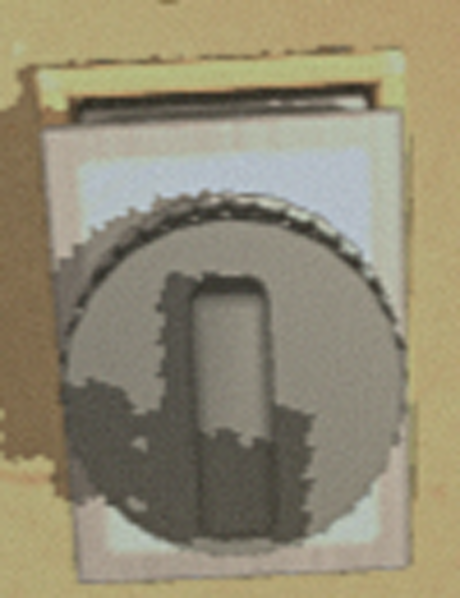

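View pics/w1d.png

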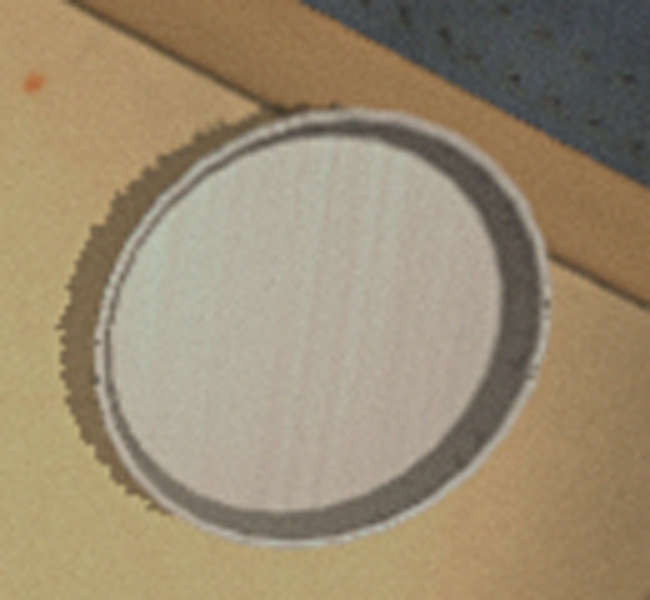

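Run:
```python
from h import *
import pickle
s,im=pickle.load(open('w1.pkl','rb'));C=cam('wrist',s)
z=lambda p:(np.array(p)+.5)/4.6-.5+[230,90]
c=onz(C,[z(p) for p in [(191,292),(269,290),(276,535),(204,537)]],173.5)
print(c.round(1),c.mean(0)); a=(c[0]+c[1])/2;b=(c[2]+c[3])/2
print(np.linalg.norm(a-b),np.linalg.norm(c[0]-c[1]),np.degrees(np.arctan2(*(a-b)[1::-1])))
# cap top disc ellipse: leftmost/right/top/bottom
e=np.array([z(p) for p in [(67,380),(403,380),(235,222),(110,262),(365,268),(240,548)]])
q=onz(C,e,149.5);A=np.c_[2*q[:,:2],np.ones(6)];w=np.linalg.lstsq(A,(q[:,:2]**2).sum(1),rcond=None)[0]
print('disc',w[:2],np.sqrt(w[2]+w[0]**2+w[1]**2))
# can top edges dir at z=115
q=onz(C,[z(p) for p in [(42,128),(80,580),(405,112),(410,566)]],115);print(q.round(1));d=q[0]-q[1];print(np.degrees(np.arctan2(d[1],d[0])));d=q[2]-q[3];print(np.degrees(np.arctan2(d[1],d[0])),q.mean(0))
z=lambda p:(np.array(p)+.5)/5-.5+[380,110]
e=[z(p) for p in [(97,360),(547,300),(345,110),(290,545),(155,205),(490,165),(160,495),(470,460)]]
q=onz(C,e,14);A=np.c_[2*q[:,:2],np.ones(len(q))];w=np.linalg.lstsq(A,(q[:,:2]**2).sum(1),rcond=None)[0]
print('dish',w[:2],np.sqrt(w[2]+w[0]**2+w[1]**2))
```

```text
[[ 477.4 -189.1  173.5]
 [ 482.  -201.3  173.5]
 [ 441.9 -216.6  173.5]
 [ 437.5 -204.8  173.5]] [ 459.7126856  -202.95169916  173.5       ]
42.87560393021432 13.065115929779498 21.162779317322318
disc [ 459.99599246 -202.88371077] 31.366558904481863
[[ 490.2 -152.4  115. ]
 [ 402.7 -187.4  115. ]
 [ 516.1 -219.2  115. ]
 [ 428.6 -253.4  115. ]]
21.777773847237984
21.35016825115485 [ 459.39600199 -203.10378099  115.        ]
dish [ 495.61535895 -404.4386455 ] 54.326740370689315
```

The wrist view puts the wing centre at (459.8, -203.0) with yaw 21.2°, and the cap disc and can centre agree. The dish is at about (496, -404), which matches the top view to within 2 mm. Descending.

{"method": "step_arm", "body": {
  "deltas": [
    [[0.014, 0.0036, 0.0], [0, 0, 2.3], 0.06],
    [[0.014, 0.0036, -0.03], [0, 0, 2.3], 0.06],
    [[0.014, 0.0036, -0.07], [0, 0, 2.3], 0.06],
    [[0.014, 0.0036, -0.105], [0, 0, 2.3], 0.06],
    [[0.014, 0.0036, -0.125], [0, 0, 2.3], 0.06]
  ]
}}

```text
time: 2.0
position: [458.1, -206.3, 173.5]
tcp_rot: [[-0.003, 0.934, 0.357], [0.002, 0.357, -0.934], [-1.0, -0.002, -0.002]]
ft_force: [-0.3, -0.8, 0.4]
finger_gap: 60.0
```

Run:
```python
from h import *
s=bot.get_state();save(get_image('wrist'),'w2.png')
print(s['position'],s['tcp_rot'].round(3),s['ft_force'],s['moment'])
print(proj(cam('wrist',s),[[459.8,-203,173.5]]))
```

```text
[ 458.08227587 -206.3447802   173.50084151] [[-0.003  0.934  0.357]
 [ 0.002  0.357 -0.934]
 [-1.    -0.002 -0.002]] [-0.30659229 -0.79236279  0.44682997] [-0.03135556 -0.02273994  0.02969631]
[[273.85456246 266.14595323]]
```

View pics/w2.png

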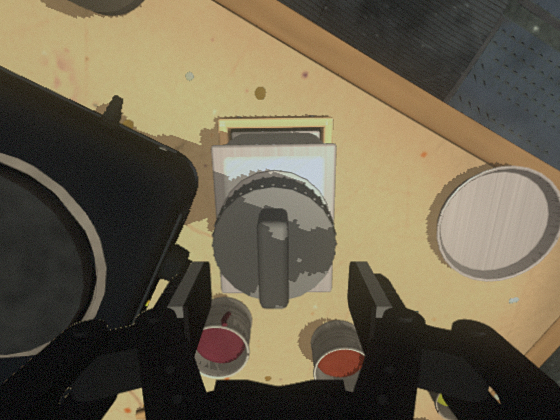

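{"method": "step_arm", "body": {
  "deltas": [
    [[0.0017, 0.0033, -0.006], [0, 0, 0], 0.06],
    [[0.0017, 0.0033, -0.014], [0, 0, 0], 0.06],
    [[0.0017, 0.0033, -0.0205], [0, 0, 0], 0.06],
    [[0.0017, 0.0033, -0.0205], [0, 0, 0], 0.06]
  ]
}}

```text
time: 2.55
position: [458.8, -202.8, 150.9]
tcp_rot: [[-0.005, 0.934, 0.357], [0.003, 0.357, -0.934], [-1.0, -0.004, -0.004]]
ft_force: [0.4, 0.1, 0.6]
finger_gap: 59.8
```

{"method": "step_arm", "body": {
  "deltas": [
    [[0.001, 0.0, 0.001], [-0.2, -0.3, 0], 0.03],
    [[0.001, 0.0, 0.001], [-0.2, -0.3, 0], 0.0],
    [[0.001, 0.0, 0.001], [-0.2, -0.3, 0], 0.0],
    [[0.001, 0.0, 0.001], [-0.2, -0.3, 0], 0.0],
    [[0.001, 0.0, 0.001], [-0.2, -0.3, 0], 0.0]
  ]
}}

```text
time: 3.18
position: [459.9, -202.7, 152.0]
tcp_rot: [[0.0, 0.934, 0.357], [-0.001, 0.357, -0.934], [-1.0, -0.0, 0.001]]
ft_force: [-1.2, 0.6, 2.1]
finger_gap: 13.3
```

```bash
cat > st.py <<'E'
from h import *
s=bot.get_state();m=s['moment'];print(s['time'],s['position'].round(2),'F',s['ft_force'].round(2),'M',m.round(3),'gap',round(s['finger_gap'],2))
r=s['tcp_rot'];print('jaw yaw',np.degrees(np.arctan2(r[1,2],r[0,2])).round(2),'tilt',np.degrees(r[:2,0]).round(2),'q7',s['qpos'][6].round(1), 'z-torque', s['joint_torque'].round(2))
E
python3 st.py
```

```text
3.175 [ 459.92 -202.74  152.03] F [-1.19  0.64  2.12] M [ 0.128  0.129 -0.017] gap 13.29
jaw yaw -69.08 tilt [ 0.01 -0.05] q7 -53.8 z-torque [ 1.800e-01 -4.383e+01 -1.830e+00 -3.565e+01  1.600e-01 -1.800e-01
  1.000e-02]
```

{"method": "step_arm", "body": {
  "deltas": [
    [[0, 0, -0.002], [0, 0, 0], 0.0],
    [[0, 0, -0.004], [0, 0, 0], 0.0],
    [[0, 0, -0.004], [0, 0, 0], 0.0]
  ]
}}

```text
time: 3.55
position: [460.0, -202.7, 148.4]
tcp_rot: [[0.0, 0.934, 0.357], [-0.001, 0.357, -0.934], [-1.0, -0.0, 0.001]]
ft_force: [-3.5, 1.5, 8.3]
finger_gap: 13.0
```

{"method": "step_arm", "body": {
  "deltas": [
    [[0, 0, -0.002], [0, 0, 0], 0.0],
    [[0, 0, -0.004], [0, 0, 0], 0.0],
    [[0, 0, -0.004], [0, 0, 0], 0.0]
  ]
}}

```text
time: 3.92
position: [460.0, -202.7, 144.9]
tcp_rot: [[0.0, 0.934, 0.357], [-0.001, 0.357, -0.934], [-1.0, -0.0, 0.001]]
ft_force: [-4.9, 3.1, 11.9]
finger_gap: 12.6
```

{"method": "step_arm", "body": {
  "deltas": [
    [[-0.0008, 0.0005, -0.002], [0, 0, 0], 0.0],
    [[-0.0008, 0.0005, -0.003], [0, 0, 0], 0.0],
    [[-0.0008, 0.0005, -0.003], [0, 0, 0], 0.0]
  ]
}}

```text
time: 4.3
position: [460.0, -202.7, 143.1]
tcp_rot: [[0.002, 0.934, 0.357], [-0.002, 0.357, -0.934], [-1.0, 0.001, 0.003]]
ft_force: [-1.9, -0.3, 13.0]
finger_gap: 12.4
```

```bash
python3 st.py
```

```text
4.3 [ 459.99 -202.7   143.12] F [-1.91 -0.26 12.99] M [ 0.148  0.545 -0.004] gap 12.41
jaw yaw -69.09 tilt [ 0.12 -0.14] q7 -54.1 z-torque [-2.500e-01 -3.932e+01 -2.050e+00 -3.196e+01  2.000e-02 -9.800e-01
  0.000e+00]
```

{"method": "step_arm", "body": {
  "deltas": [
    [[-0.0005, 0.0, -0.002], [0, 0, 0], 0.0],
    [[-0.0005, 0.0, -0.004], [0, 0, 0], 0.0],
    [[-0.0005, 0.0, -0.004], [0, 0, 0], 0.0]
  ]
}}

```text
time: 4.68
position: [460.0, -202.8, 140.3]
tcp_rot: [[0.003, 0.934, 0.357], [-0.003, 0.357, -0.934], [-1.0, 0.002, 0.004]]
ft_force: [-3.9, 1.8, 14.9]
finger_gap: 12.7
```

```bash
python3 st.py
```

```text
4.675 [ 460.01 -202.76  140.32] F [-3.9   1.76 14.88] M [0.638 1.081 0.028] gap 12.66
jaw yaw -69.1 tilt [ 0.19 -0.18] q7 -54.1 z-torque [  0.23 -38.47  -1.46 -32.12   0.45  -1.82  -0.  ]
```

{"method": "step_arm", "body": {
  "deltas": [
    [[-0.001, 0.0005, -0.002], [0.15, 0.15, 0], 0.0],
    [[-0.001, 0.0005, -0.005], [0.15, 0.15, 0], 0.0],
    [[-0.001, 0.0005, -0.005], [0.15, 0.15, 0], 0.0]
  ]
}}

```text
time: 5.05
position: [460.0, -202.7, 137.2]
tcp_rot: [[0.003, 0.934, 0.357], [-0.002, 0.357, -0.934], [-1.0, 0.002, 0.003]]
ft_force: [-5.1, 2.0, 20.7]
finger_gap: 13.0
```

```bash
python3 st.py
```

```text
5.05 [ 460.01 -202.73  137.19] F [-5.12  1.96 20.73] M [ 0.492  1.238 -0.014] gap 12.96
jaw yaw -69.1 tilt [ 0.17 -0.11] q7 -54.2 z-torque [-2.500e-01 -3.581e+01 -1.820e+00 -2.982e+01  1.900e-01 -2.110e+00
 -1.000e-02]
```

{"method": "step_arm", "body": {
  "deltas": [
    [[-0.0015, 0.0007, -0.002], [0, 0, 3], 0.0],
    [[-0.0015, 0.0007, -0.002], [0, 0, 6], 0.0],
    [[-0.0015, 0.0007, -0.002], [0, 0, 9], 0.0],
    [[-0.0015, 0.0007, -0.002], [0, 0, 9], 0.0]
  ]
}}

```text
time: 5.55
position: [460.2, -202.5, 137.5]
tcp_rot: [[0.007, 0.867, 0.499], [-0.003, 0.499, -0.867], [-1.0, 0.004, 0.006]]
ft_force: [-3.2, 1.4, 20.5]
finger_gap: 12.5
```

```bash
python3 st.py
```

```text
5.55 [ 460.15 -202.52  137.51] F [-3.18  1.36 20.49] M [ 0.486  0.825 -0.02 ] gap 12.52
jaw yaw -60.07 tilt [ 0.4  -0.18] q7 -45.2 z-torque [  0.28 -35.95  -1.47 -29.11   0.37  -1.34   0.47]
```

```bash
python3 - <<'E'
from h import *
im=get_image('wrist');save(im,'w3.png')
E
python3 st.py
```

```text
5.6 [ 460.15 -202.51  137.53] F [-2.12  1.76 19.8 ] M [0.534 0.829 0.028] gap 12.81
jaw yaw -60.1 tilt [ 0.4  -0.19] q7 -45.3 z-torque [  0.27 -35.95  -1.45 -29.11   0.34  -1.35   0.13]
```

View pics/w3.png

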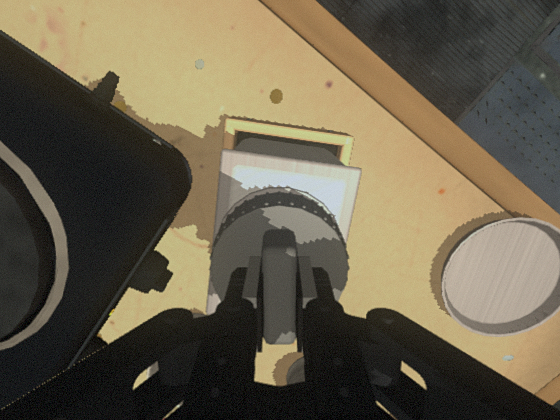

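{"method": "step_arm", "body": {
  "deltas": [
    [[-0.0017, 0.0003, -0.002], [0.2, 0.4, 5], 0.0],
    [[-0.0017, 0.0003, -0.002], [0.2, 0.4, 10], 0.0],
    [[-0.0017, 0.0003, -0.002], [0.2, 0.4, 15], 0.0],
    [[-0.0017, 0.0003, -0.002], [0.2, 0.4, 20], 0.0],
    [[-0.0017, 0.0003, -0.002], [0.2, 0.4, 20], 0.0]
  ]
}}

```text
time: 6.22
position: [460.2, -202.6, 137.8]
tcp_rot: [[0.004, 0.643, 0.766], [-0.0, 0.766, -0.643], [-1.0, 0.002, 0.003]]
ft_force: [-1.8, 1.9, 20.5]
finger_gap: 12.5
```

```bash
python3 st.py
```

```text
6.225 [ 460.19 -202.65  137.79] F [-1.78  1.89 20.53] M [0.39  0.632 0.114] gap 12.48
jaw yaw -40.02 tilt [ 0.23 -0.01] q7 -25.4 z-torque [  0.57 -36.11  -1.49 -28.98   0.33  -1.04   0.66]
```

{"method": "step_arm", "body": {
  "deltas": [
    [[-0.0017, 0.0002, -0.0022], [0, 0.2, 3], 0.0],
    [[-0.0017, 0.0002, -0.0022], [0, 0.2, 7], 0.0],
    [[-0.0017, 0.0002, -0.0022], [0, 0.2, 11], 0.0],
    [[-0.0017, 0.0002, -0.0022], [0, 0.2, 11], 0.0]
  ]
}}

```text
time: 6.72
position: [460.2, -202.6, 137.8]
tcp_rot: [[0.004, 0.484, 0.875], [-0.001, 0.875, -0.484], [-1.0, 0.001, 0.004]]
ft_force: [-2.1, 2.6, 19.7]
finger_gap: 12.8
```

```bash
python3 st.py
```

```text
6.725 [ 460.17 -202.64  137.8 ] F [-2.07  2.56 19.69] M [0.619 0.72  0.006] gap 12.83
jaw yaw -28.95 tilt [ 0.24 -0.07] q7 -14.5 z-torque [  0.86 -36.12  -1.24 -29.26   0.63  -1.2    0.56]
```

{"method": "step_arm", "body": {
  "deltas": [
    [[-0.0017, 0.0002, -0.0022], [0, 0.2, 1], 0.0],
    [[-0.0017, 0.0002, -0.0022], [0, 0.2, 2], 0.0],
    [[-0.0017, 0.0002, -0.0022], [0, 0.2, 2], 0.0]
  ]
}}

```text
time: 7.1
position: [460.2, -202.6, 137.8]
tcp_rot: [[0.004, 0.453, 0.892], [-0.003, 0.892, -0.453], [-1.0, -0.0, 0.005]]
ft_force: [-2.6, 3.0, 19.1]
finger_gap: 12.6
```

```bash
python3 st.py
```

```text
7.1 [ 460.21 -202.56  137.81] F [-2.58  2.96 19.08] M [ 0.717  0.698 -0.139] gap 12.59
jaw yaw -26.93 tilt [ 0.25 -0.14] q7 -12.6 z-torque [  0.67 -36.11  -1.35 -29.24   0.75  -1.2    0.28]
```

{"method": "step_arm", "body": {
  "deltas": [
    [[-0.0017, 0.0, -0.0023], [0.1, 0.2, 1], 0.0],
    [[-0.0017, 0.0, -0.0023], [0.1, 0.2, 2], 0.0],
    [[-0.0017, 0.0, -0.0023], [0.1, 0.2, 2], 0.0]
  ]
}}

```text
time: 7.48
position: [460.2, -202.6, 137.7]
tcp_rot: [[0.005, 0.421, 0.907], [-0.002, 0.907, -0.421], [-1.0, 0.0, 0.005]]
ft_force: [-2.0, 3.2, 20.8]
finger_gap: 12.8
```

```bash
python3 st.py
```

```text
7.475 [ 460.18 -202.61  137.71] F [-1.96  3.19 20.83] M [ 0.799  0.731 -0.155] gap 12.78
jaw yaw -24.91 tilt [ 0.26 -0.11] q7 -10.6 z-torque [  0.89 -36.05  -1.13 -29.31   0.88  -1.28   0.29]
```

{"method": "step_arm", "body": {
  "deltas": [
    [[-0.0017, 0.0, -0.0022], [0.1, 0.2, 1], 0.0],
    [[-0.0017, 0.0, -0.0022], [0.1, 0.2, 2.5], 0.0],
    [[-0.0017, 0.0, -0.0022], [0.1, 0.2, 2.5], 0.0]
  ]
}}

```text
time: 7.85
position: [460.2, -202.6, 137.7]
tcp_rot: [[0.005, 0.381, 0.925], [-0.001, 0.925, -0.381], [-1.0, 0.001, 0.005]]
ft_force: [-2.8, 3.4, 19.4]
finger_gap: 12.5
```

```bash
python3 st.py
```

```text
7.85 [ 460.21 -202.63  137.71] F [-2.78  3.41 19.38] M [ 0.767  0.732 -0.084] gap 12.47
jaw yaw -22.38 tilt [ 0.28 -0.07] q7 -8.1 z-torque [  0.92 -36.01  -1.15 -29.3    0.83  -1.27   0.32]
```

{"method": "step_arm", "body": {
  "deltas": [
    [[-0.0017, 0.0004, -0.0022], [0, 0.2, 1], 0.0],
    [[-0.0017, 0.0004, -0.0022], [0, 0.2, 2.5], 0.0],
    [[-0.0017, 0.0004, -0.0022], [0, 0.2, 2.5], 0.0]
  ]
}}

```text
time: 8.22
position: [460.2, -202.6, 137.8]
tcp_rot: [[0.005, 0.34, 0.94], [-0.003, 0.94, -0.34], [-1.0, -0.001, 0.006]]
ft_force: [-3.7, 2.2, 19.9]
finger_gap: 12.8
```

```bash
python3 st.py
```

```text
8.225 [ 460.21 -202.65  137.78] F [-3.65  2.18 19.88] M [ 0.51   0.705 -0.147] gap 12.78
jaw yaw -19.87 tilt [ 0.3  -0.16] q7 -5.7 z-torque [  0.36 -35.91  -1.75 -29.04   0.51  -1.13   0.32]
```

{"method": "step_arm", "body": {
  "deltas": [
    [[-0.0017, 0.0004, -0.0022], [0.1, 0.3, 1], 0.0],
    [[-0.0017, 0.0004, -0.0022], [0.1, 0.3, 2.5], 0.0],
    [[-0.0017, 0.0004, -0.0022], [0.1, 0.3, 2.5], 0.0]
  ]
}}

```text
time: 8.6
position: [460.2, -202.7, 137.8]
tcp_rot: [[0.004, 0.299, 0.954], [-0.003, 0.954, -0.299], [-1.0, -0.001, 0.004]]
ft_force: [-2.5, 2.0, 18.6]
finger_gap: 12.9
```

```bash
python3 st.py
```

```text
8.6 [ 460.23 -202.68  137.82] F [-2.46  1.97 18.62] M [ 0.525  0.696 -0.33 ] gap 12.92
jaw yaw -17.38 tilt [ 0.22 -0.15] q7 -3.3 z-torque [  0.13 -35.98  -2.01 -29.03   0.63  -1.09   0.55]
```

{"method": "step_arm", "body": {
  "deltas": [
    [[-0.0017, 0.0004, -0.0023], [0.1, 0.2, 0.5], 0.0],
    [[-0.0017, 0.0004, -0.0023], [0.1, 0.2, 1], 0.0],
    [[-0.0017, 0.0004, -0.0023], [0.1, 0.2, 1], 0.0]
  ]
}}

```text
time: 8.98
position: [460.2, -202.7, 137.7]
tcp_rot: [[0.004, 0.283, 0.959], [-0.002, 0.959, -0.283], [-1.0, -0.001, 0.005]]
ft_force: [-2.0, 2.4, 20.1]
finger_gap: 12.6
```

```bash
python3 st.py
```

```text
8.975 [ 460.2  -202.69  137.73] F [-1.99  2.45 20.14] M [ 0.611  0.604 -0.672] gap 12.6
jaw yaw -16.44 tilt [ 0.24 -0.12] q7 -2.3 z-torque [ -0.04 -35.95  -2.15 -29.01   0.89  -1.12   0.76]
```

Mz has risen to -0.67 N m at 52.6° of turn, so this is the stop. I'll ease back 0.8° to take off the twist, then let the press off.

{"method": "step_arm", "body": {
  "deltas": [
    [[-0.0017, 0.0004, -0.002], [0.1, 0.2, -0.8], 0.0],
    [[-0.001, 0.0002, 0.001], [0.1, 0.2, -0.8], 0.0],
    [[-0.0005, 0.0, 0.005], [0.1, 0.2, -0.8], 0.0],
    [[-0.0003, 0, 0.01], [0.1, 0.2, -0.8], 0.0],
    [[-0.0003, 0, 0.014], [0.1, 0.2, -0.8], 0.0]
  ]
}}

```text
time: 9.6
position: [460.1, -202.7, 151.9]
tcp_rot: [[0.001, 0.297, 0.955], [-0.0, 0.955, -0.297], [-1.0, 0.0, 0.001]]
ft_force: [2.0, 0.7, -0.9]
finger_gap: 12.2
```

```bash
python3 st.py
```

```text
9.6 [ 460.14 -202.68  151.86] F [ 2.04  0.67 -0.95] M [ 0.099 -0.386 -0.256] gap 12.18
jaw yaw -17.25 tilt [ 0.07 -0.02] q7 -2.6 z-torque [  0.18 -44.21  -2.47 -35.64   0.41   0.51   0.24]
```

{"method": "step_arm", "body": {
  "deltas": [
    [[0, 0, 0.004], [0, 0, 0], 0.0],
    [[0, 0, 0.008], [0, 0, 0], 0.0],
    [[0, 0, 0.012], [0, 0, 0], 0.0]
  ]
}}

```text
time: 9.98
position: [459.8, -202.7, 164.0]
tcp_rot: [[0.0, 0.296, 0.955], [-0.0, 0.955, -0.296], [-1.0, -0.0, 0.001]]
ft_force: [0.2, -0.8, 0.3]
finger_gap: 12.6
```

```bash
python3 st.py
python3 - <<'E'
from h import *
save(get_image('scene'),'s4.png',(220,130,320,260),4.5);save(get_image('wrist'),'w4.png')
E
```

```text
9.975 [ 459.84 -202.7   163.96] F [ 0.17 -0.79  0.29] M [ 0.015 -0.016  0.036] gap 12.6
jaw yaw -17.24 tilt [ 0.03 -0.02] q7 -2.3 z-torque [-4.000e-02 -4.349e+01 -2.480e+00 -3.673e+01  5.000e-02 -1.900e-01
 -4.000e-02]
```

View pics/s4.png

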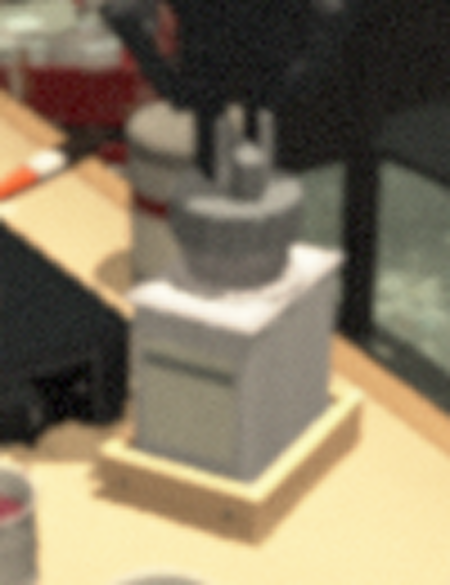

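View pics/w4.png

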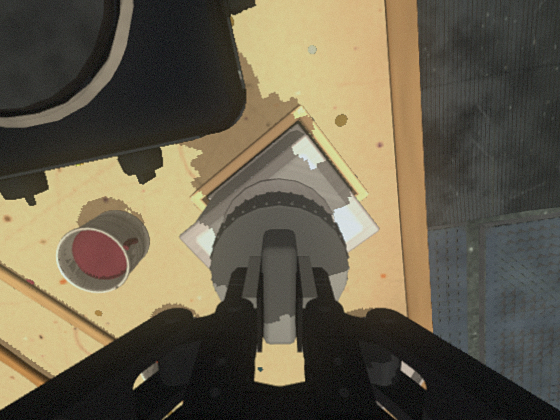

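{"method": "step_arm", "body": {
  "deltas": [
    [[0, 0, 0.008], [0, 0, 0], 0.0],
    [[0, 0, 0.018], [0, 0, 0], 0.0],
    [[0, 0, 0.03], [0, 0, 0], 0.0],
    [[0, 0, 0.045], [0, 0, 0], 0.0],
    [[0, 0, 0.055], [0, 0, 0], 0.0]
  ]
}}

```text
time: 10.7
position: [460.6, -202.9, 220.8]
tcp_rot: [[0.003, 0.296, 0.955], [-0.001, 0.955, -0.296], [-1.0, -0.001, 0.003]]
ft_force: [-0.1, -0.2, -0.5]
finger_gap: 12.5
```

```bash
python3 st.py
python3 - <<'E'
from h import *
save(get_image('scene'),'s5.png',(220,80,320,260),3.3);save(get_image('wrist'),'w5.png')
E
```

```text
10.7 [ 460.61 -202.92  220.85] F [-0.12 -0.16 -0.54] M [ 0.051  0.011 -0.026] gap 12.54
jaw yaw -17.24 tilt [ 0.16 -0.08] q7 -1.0 z-torque [-6.000e-02 -4.194e+01 -1.750e+00 -3.842e+01  6.000e-02 -2.300e-01
 -3.000e-02]
```

View pics/s5.png

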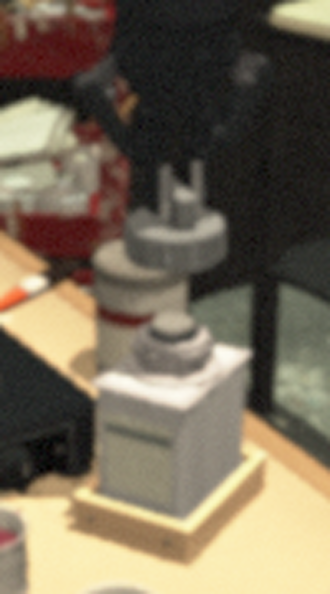

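View pics/w5.png

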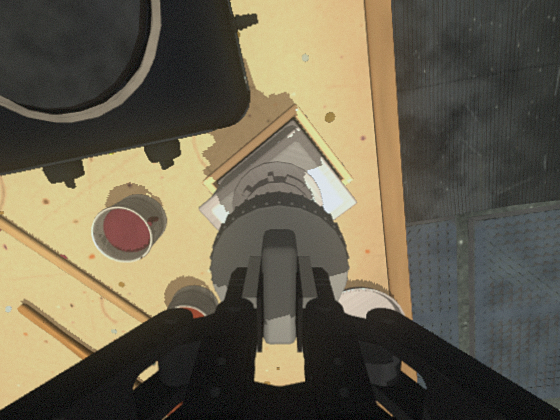

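The cap is off and held level, and the bare neck is visible below it. Moving to the dish.

{"method": "step_arm", "body": {
  "deltas": [
    [[0.006, -0.035, 0.0], [-0.1, 0.1, 0], 0.0],
    [[0.014, -0.08, 0.0], [-0.1, 0.1, 0], 0.0],
    [[0.022, -0.125, -0.0], [-0.1, 0.1, 0], 0.0],
    [[0.03, -0.17, -0.02], [-0.1, 0.1, 0], 0.0],
    [[0.0355, -0.2012, -0.05], [-0.1, 0.1, 0], 0.0]
  ]
}}

```text
time: 11.42
position: [496.4, -406.7, 170.3]
tcp_rot: [[0.002, 0.298, 0.955], [-0.005, 0.955, -0.298], [-1.0, -0.004, 0.004]]
ft_force: [-0.2, 0.8, -1.3]
finger_gap: 12.9
```

{"method": "step_arm", "body": {
  "deltas": [
    [[0, 0, -0.005], [0, 0, 0], 0.0],
    [[0, 0, -0.005], [0, 0, 0], 0.0]
  ]
}}

```text
time: 11.68
position: [496.4, -405.9, 164.7]
tcp_rot: [[0.002, 0.297, 0.955], [-0.003, 0.955, -0.297], [-1.0, -0.003, 0.003]]
ft_force: [0.1, 0.2, -0.8]
finger_gap: 13.0
```

```bash
python3 st.py
python3 - <<'E'
from h import *
s=bot.get_state();save(get_image('wrist'),'w6.png');C=cam('wrist',s)
save(get_image('scene'),'s6.png',(260,100,420,300),3);save(get_image('top'),'t6.png')
print(proj(C,[[496.5,-404,14],[496.5,-404,4]]),proj(cam('scene'),[[496.5,-404,4]]))
E
```

```text
11.675 [ 496.37 -405.87  164.73] F [ 0.06  0.19 -0.8 ] M [ 0.004 -0.033 -0.021] gap 12.98
jaw yaw -17.31 tilt [ 0.09 -0.19] q7 11.2 z-torque [ 1.310e+00 -6.382e+01 -4.070e+00 -3.724e+01  2.200e-01 -1.600e-01
  1.000e-02]
[[279.38434142 188.30663092]
 [279.35772573 185.5907316 ]] [[346.48008159 267.20256196]]
```

View pics/w6.png

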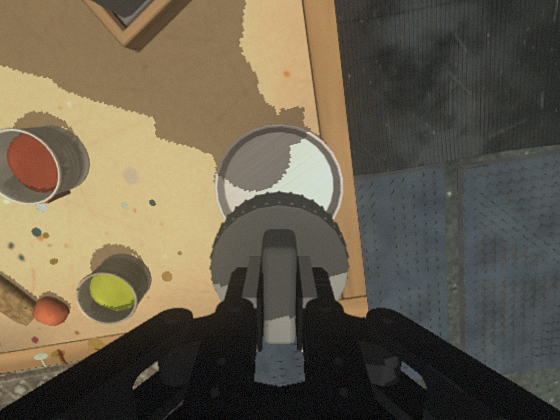

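View pics/s6.png

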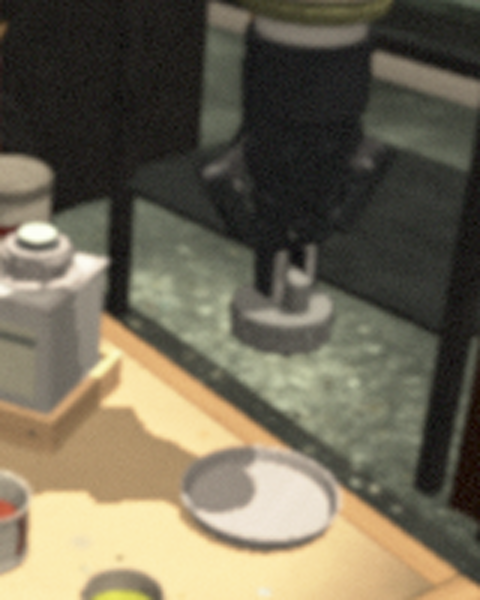

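Run:
```python
from h import *
s=bot.get_state();C=cam('wrist',s);r=s['tcp_rot']
c=np.array([496.5,-404,14])
print(proj(C,[c+56*r[:,1],c+56*r[:,2],c-56*r[:,2]]))
```

```text
[[277.8692829  121.39336356]
 [342.58546109 187.79088405]
 [213.4956501  187.93815241]]
```

{"method": "step_arm", "body": {
  "deltas": [
    [[0, 0.0018, -0.03], [-0.2, 0, 0], 0.0],
    [[0, 0.0018, -0.065], [-0.2, 0, 0], 0.0],
    [[0, 0.0018, -0.095], [-0.2, 0, 0], 0.0],
    [[0, 0.0018, -0.112], [-0.2, 0, 0], 0.0],
    [[0, 0.0018, -0.118], [-0.2, 0, 0], 0.0]
  ]
}}

```text
time: 12.45
position: [497.4, -403.7, 48.6]
tcp_rot: [[0.004, 0.296, 0.955], [-0.009, 0.955, -0.296], [-1.0, -0.007, 0.006]]
ft_force: [0.4, -0.2, -1.3]
finger_gap: 12.6
```

```bash
python3 st.py
```

```text
12.45 [ 497.37 -403.69   48.58] F [ 0.45 -0.16 -1.27] M [ 0.008 -0.021  0.063] gap 12.65
jaw yaw -17.22 tilt [ 0.22 -0.51] q7 8.9 z-torque [-3.000e-02 -6.870e+01 -6.070e+00 -3.346e+01  4.000e-02 -7.000e-02
 -1.000e-02]
```

{"method": "step_arm", "body": {
  "deltas": [
    [[-0.0007, -0.001, -0.004], [0.5, 0.2, 0], 0.0],
    [[-0.0007, -0.001, -0.009], [0.5, 0.2, 0], 0.0],
    [[-0.0007, -0.001, -0.014], [0.5, 0.2, 0], 0.0],
    [[-0.0007, -0.001, -0.014], [0.5, 0.2, 0], 0.0]
  ]
}}

```text
time: 12.95
position: [496.5, -404.6, 34.3]
tcp_rot: [[-0.0, 0.296, 0.955], [0.0, 0.955, -0.296], [-1.0, 0.0, -0.0]]
ft_force: [0.1, 0.0, 0.3]
finger_gap: 12.5
```

```bash
python3 st.py
```

```text
12.95 [ 496.52 -404.57   34.29] F [0.07 0.02 0.25] M [-0.017 -0.004 -0.011] gap 12.52
jaw yaw -17.22 tilt [-0.  0.] q7 9.1 z-torque [ 1.000e-02 -7.026e+01 -6.270e+00 -3.362e+01  4.000e-02 -1.000e-01
 -2.000e-02]
```

{"method": "step_arm", "body": {
  "deltas": [
    [[0, 0, -0.0015], [0, 0, 0], 0.0],
    [[0, 0, -0.003], [0, 0, 0], 0.0],
    [[0, 0, -0.004], [0, 0, 0], 0.0],
    [[0, 0, -0.004], [0, 0, 0], 0.0]
  ]
}}

```text
time: 13.45
position: [496.5, -404.5, 30.2]
tcp_rot: [[-0.0, 0.296, 0.955], [0.0, 0.955, -0.296], [-1.0, 0.0, -0.0]]
ft_force: [0.2, 0.4, -0.2]
finger_gap: 12.6
```

```bash
python3 st.py
```

```text
13.45 [ 496.48 -404.54   30.25] F [ 0.17  0.36 -0.16] M [-0.014  0.015  0.02 ] gap 12.62
jaw yaw -17.22 tilt [-0.01  0.01] q7 9.0 z-torque [-1.000e-02 -7.051e+01 -6.330e+00 -3.345e+01  2.000e-02 -2.000e-02
 -0.000e+00]
```

{"method": "step_arm", "body": {
  "deltas": [
    [[0, 0, -0.001], [0, 0, 0], 0.0],
    [[0, 0, -0.002], [0, 0, 0], 0.0],
    [[0, 0, -0.002], [0, 0, 0], 0.0]
  ]
}}

```text
time: 13.82
position: [496.6, -404.6, 29.4]
tcp_rot: [[0.0, 0.296, 0.955], [-0.0, 0.955, -0.296], [-1.0, -0.0, 0.0]]
ft_force: [-3.6, 3.1, 10.1]
finger_gap: 13.0
```

```bash
python3 st.py
```

```text
13.825 [ 496.62 -404.61   29.42] F [-3.62  3.13 10.1 ] M [ 0.662  0.91  -0.034] gap 12.96
jaw yaw -17.22 tilt [ 0.   -0.02] q7 8.9 z-torque [ -0.26 -64.92  -5.75 -32.16   0.24  -1.69  -0.  ]
```

```bash
python3 - <<'E'
from h import *
save(get_image('scene'),'s7.png',(280,160,420,300),4);save(get_image('wrist'),'w7.png')
E
python3 st.py
```

```text
13.925 [ 496.63 -404.62   29.44] F [-4.11  2.63  9.24] M [0.639 0.969 0.017] gap 12.55
jaw yaw -17.22 tilt [ 0.   -0.02] q7 8.9 z-torque [ -0.24 -64.97  -5.74 -32.15   0.24  -1.68   0.  ]
```

View pics/s7.png

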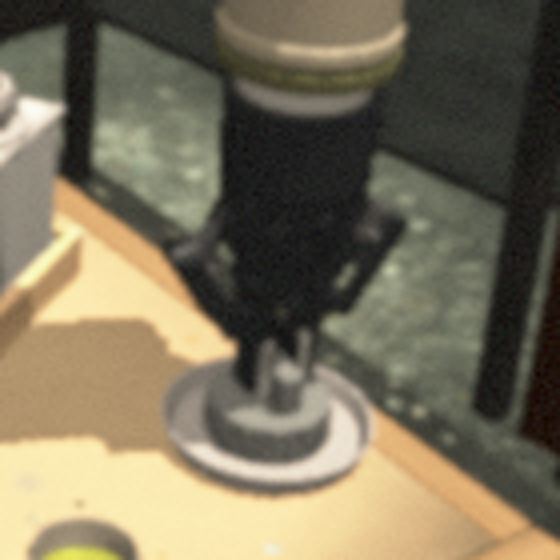

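View pics/w7.png

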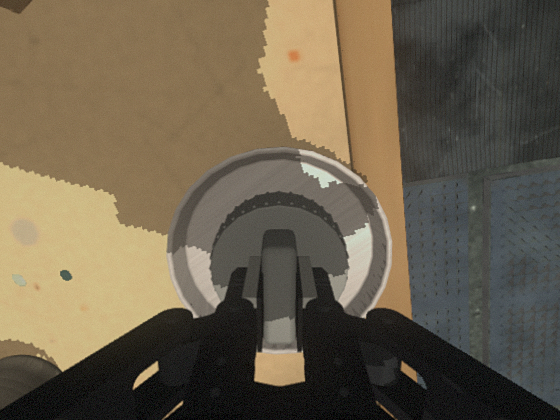

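The cap stands in the dish, centred, with about 9 N pressing down. Releasing.

{"method": "step_arm", "body": {
  "deltas": [
    [[0, 0, 0], [0, 0, 0], 0.0],
    [[0, 0, 0], [0, 0, 0], 0.03],
    [[0, 0, 0.0], [0, 0, 0], 0.05],
    [[0, 0, 0.001], [0, 0, 0], 0.05],
    [[0, 0, 0.004], [0, 0, 0], 0.05]
  ]
}}

```text
time: 14.55
position: [496.5, -404.6, 33.4]
tcp_rot: [[-0.0, 0.296, 0.955], [-0.0, 0.955, -0.296], [-1.0, -0.0, -0.0]]
ft_force: [-0.4, -0.1, -0.7]
finger_gap: 49.8
```

```bash
python3 st.py
```

```text
14.55 [ 496.51 -404.57   33.36] F [-0.4  -0.13 -0.66] M [-0.041  0.014 -0.065] gap 49.81
jaw yaw -17.22 tilt [-0.01 -0.  ] q7 9.0 z-torque [-6.000e-02 -6.967e+01 -6.210e+00 -3.322e+01  5.000e-02 -1.200e-01
 -3.000e-02]
```

{"method": "step_arm", "body": {
  "deltas": [
    [[0, 0, 0.01], [0, 0, 0], 0.05],
    [[0, 0, 0.03], [0, 0, 0], 0.05],
    [[0, 0, 0.06], [0, 0, 0], 0.05],
    [[0, 0, 0.1], [0, 0, 0], 0.05],
    [[0, 0, 0.14], [0, 0, 0], 0.05]
  ]
}}

```text
time: 15.18
position: [496.7, -404.5, 176.3]
tcp_rot: [[0.001, 0.296, 0.955], [-0.001, 0.955, -0.296], [-1.0, -0.001, 0.001]]
ft_force: [0.2, 0.5, -0.9]
finger_gap: 50.0
```

{"method": "step_arm", "body": {
  "deltas": [
    [[0, 0, 0.02], [0, 0, 0], 0.05],
    [[-0.03, 0, 0.06], [0, 0, 0], 0.05],
    [[-0.06, 0, 0.06], [0, 0, 0], 0.05],
    [[-0.06, 0, 0.06], [0, 0, 0], 0.05],
    [[-0.06, 0, 0.06], [0, 0, 0], 0.05]
  ]
}}

```text
time: 15.8
position: [437.2, -404.2, 237.2]
tcp_rot: [[0.002, 0.296, 0.955], [-0.001, 0.955, -0.296], [-1.0, -0.001, 0.002]]
ft_force: [0.2, 0.1, -0.2]
finger_gap: 49.9
```

```bash
python3 st.py
python3 - <<'E'
from h import *
s=bot.get_state();im=get_image('wrist');save(im,'w8.png');C=cam('wrist',s)
save(get_image('scene'),'s8.png',(180,160,420,340),3.2);save(get_image('top'),'t8.png')
print(proj(C,[[496.5,-404.6,50.5],[496.5,-404.6,14]]))
E
```

```text
15.8 [ 437.2  -404.24  237.17] F [ 0.21  0.14 -0.2 ] M [ 0.004 -0.026 -0.027] gap 49.92
jaw yaw -17.19 tilt [ 0.1  -0.08] q7 16.5 z-torque [ 1.030e+00 -5.854e+01 -3.000e+00 -3.899e+01  9.000e-02  5.000e-02
  3.000e-02]
[[339.71061684 163.62924126]
 [333.91160791 157.60925626]]
```

View pics/w8.png

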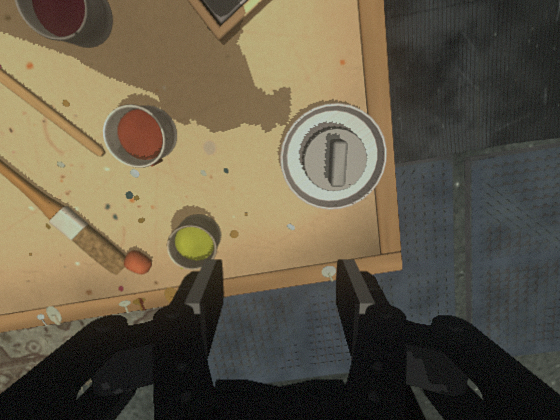

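View pics/s8.png

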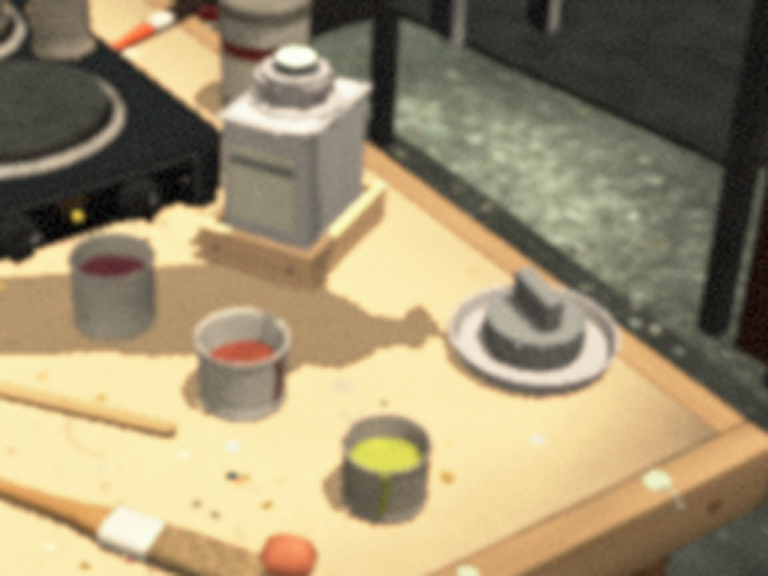

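View pics/t8.png

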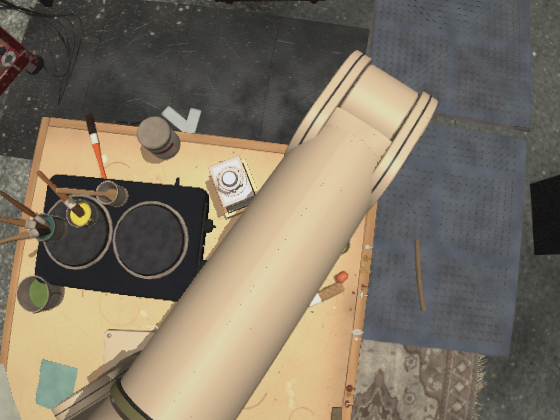

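The wrist view shows the cap standing wing up in the dish. The wing top is at about (339,163), where (340,164) was predicted, and the dish rim is centred at about (333,156). The tins are upright where they were, and the arm is clear. Handing in.

Run:
```python
from workcell import workorder
print(workorder.close_job())
```

```text
the job is handed in; nothing more can be done
None
```

The can is open and its cap stands wing up, close to the centre of the dish. I handed the job in at about 16 s of the 72 s allowed.

- **Opening:** I gripped the wing and pressed at about 20 N, going down about 15 mm. I then turned the cap anticlockwise until the stop showed at about 52° (Mz peaked at 0.67 N m, just under the 0.7 limit). I eased back 0.8° and the cap lifted straight off.
- **Placing:** I set the cap in the dish with about 10 N of contact at the expected height (TCP 29.4 mm, predicted 29). I then opened the fingers and moved the arm clear.
- **Last checks:**
  - In the wrist view, the wing is within about 1 px of where I predicted and the dish rim within about 2 px, so the cap is a few millimetres off centre at most.
  - In the scene view, the cap looks level in a flat dish.
  - The tins look unmoved by eye in the scene and wrist views; I did not re-measure them, and the arm hid them in the last top view.
- **Disagreements:**
  - The two dish position estimates differed by about 2.5 mm.
  - A sideways force of up to about 5 N appeared while I pressed.
  - Contact force between cap and can is not measured directly, so I judged the 50 N limit only from the wrist force and twist.

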